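# Bed a shaft in the inspection V-blocks and clamp it

### The job

Take the bright steel shaft out of its wooden rack and lower it gently into the pair of V-blocks, clear of the brass-faced end stop, feeling for it to bed on both flanks of both blocks before you let go; then slide it along until its end presses lightly against the stop and leave it touching. Swing the clamp strap over, press it down onto the shaft, and take the robot away. These are ground parts: never drop the shaft or push anything with more than about 1 kg (10 N), and leave the stop's setting, the black shaft and the other loose things as they are.

Things in the scene. Friction and masses are not known exactly. Their poses are not given: they have to be found in the camera images.
- steel_shaft: the workpiece: bright steel-coloured hollow shaft, a plain cylinder of 30 mm diameter and 180 mm length, 0.36 to 0.57 kg, both ends alike. Origin at its middle on the axis; its x axis is the shaft axis (either way round, and it may be rolled about it). Lying free in the V's it takes 2 to 6 N to slide it along them.
- black_shaft: a black shaft of the same size in its own rack, origin and axes alike; must stay there.
- rack_b: the same kind of rack, holding the black shaft; either rack may be the nearer one.
- rack_a: fixed wooden rack that holds the steel shaft at the start: light base 160 x 70 x 12 mm with two notched saddles (20 mm thick, at x = +58 and -58 mm). The shaft lies along its x axis, axis 50 mm above the table, lifted straight up. Between the saddles the fingers have room down to the base's top, 12 mm above the table. Origin under the centre.
- fixture: fixed grey base plate 260 x 170 x 14 mm carrying V-blocks, end stop and clamp. Origin on the table, under the middle between the two V-blocks as they stand with the cross slide centred; x runs along the V's (and the bedded shaft) towards the stop, z up; the clamp's hinge is on the -y side. The V-blocks' cross slide is locked, does not yield, and was left up to 9 mm off centre along y.
- v_nominal (a point): fixed point 55.2 mm above the fixture's origin: the middle of a bedded shaft if the cross slide were centred. The true V's lie up to 9 mm to either side along the fixture's y; that is not measured: feel for it. Bedded height is 55.2 mm everywhere; a level shaft that is off the V's middle by some distance meets one 45-degree flank that same distance higher.
- v_front (a point): point on the fixture at x = -58 mm, y = 0, z = 55.2 mm, at the V-block away from the stop; the other is at x = +58 mm. Dark 90-degree V-blocks, each 30 mm thick along x, V mouth 45 mm wide, top edges 57 mm above the table. Between them the fingers have room down to 22 mm above the table. Same unmeasured offset along y.
- stop: the blue bracket (18 x 50 x 62 mm) of the end stop at x = +131 mm of the fixture, carrying a sliding steel rod with a brass face. Same origin and axes as the fixture. The rod is stiffly held at a setting that varies by 16 mm and must not be shifted.
- stop_tip (a point): centre of the round brass face (20 mm diameter) of the stop, 55.2 mm above the table, facing -x of the fixture. With the shaft against it, the shaft's middle is 90 mm from it.
- clamp: the two blue cheeks that carry the strap's hinge; they stand at x = +58 mm, y = -68 mm of the fixture, top 90 mm above the table. Same origin and axes as the fixture.
- strap (a joint): angle of the clamp strap in rad: 0 = lying level with its white pad on a bedded shaft, growing as it is swung up and back; starts at 1.7 to 2.0, standing up and leaning away from the shaft. A stiff hinge (0.2 N m of friction): it stays where it is left.
- strap_hinge (a point): hinge axis of the strap (it runs along the fixture's x), 79 mm above the table. The strap is a steel bar 16 mm wide and 10 mm thick, reaching 130 mm from the hinge, with a white pad 51 to 85 mm from the hinge on the shaft side and an orange plate (32 x 34 x 12 mm) at the end to push on.
- strap_end (a point): middle of the outer face of the orange plate (the upper face when the strap is down), 113 mm from the hinge.
- ring_gauge: loose brass ring, 52 mm across, 18 mm high, origin under its centre; leave alone.
- screwdriver: loose screwdriver with a red handle, 170 mm long, lying on the table between racks and fixture; leave alone.
Mind the look-alikes: they are no part of the job. Leave any pink, purple or turquoise look-alike of the steel_shaft alone.

How it is judged:
By the outcome, as a careful person would: the job done as asked, in the order asked, and still so for the second after the job is handed in, with the robot touching nothing.
It also fails if it takes over 72 s, if anything falls off the work surface, if the arm or the gripper's body presses on something with over 40 N, if the wrist force passes 120 N, or if a joint passes its speed limit or range.

### The arm

A 7-joint arm with a two-finger parallel gripper is mounted at the origin on the work surface. World frame = base frame: x ahead of the robot, y to its left, z up, the work surface at z = 0. Lengths are in m, angles in rad, forces in N, time in s.
With the tool pointing down it reaches from about 0.4 to 0.85 m from the base axis. Payload 10.4 kg.
Tool frame: the origin (TCP) lies between the finger pads; the fingertips stand 22 mm ahead of it and the grasp point (between the pads) lies 3 mm ahead of it; z points along the fingers, y is the line along which they close (so a half turn about z gives the same grasp; the last joint's range is limited). The gripper opens to 85 mm and grips with 20 to 120 N. Pads are 22 mm wide; open, the fingers measure 114 mm over their backs; the gripper's body (76 mm by 85 mm) begins 54 mm behind the grasp point. The pads swing forward as they close: fully open they stand 13 mm farther back than shut.
Start: joints at [1.29, 0.332, -0.065, 1.46, 0.022, 1.35, -0.088], TCP at [0.159, -0.604, 0.253] pointing down, gripper open.
Joint ranges: [-2.6, 2.6], [-0.5, 2.12], [-1.47, 1.34], [0.16, 2.42], [-1.27, 4.41], [0.06, 2.06], [-2.6, 2.6]. Speed limits (rad/s): [2.22, 2.22, 2.79, 2.79, 3.14, 3.14, 3.14].

### API

Orientations are given as a unit quaternion [x, y, z, w].
In Python, from workcell import manip, camera, ticket, boxes_of, outline_of gives the robot as it stands.
- The arm moves only by the tool carry_out, never from a script. Its argument "deltas" is a list of rows, each a list of 5 numbers: the shift along the tool's x, y, z as a fraction of full scale, then the turn about the tool's z as a fraction of full scale, then the opening, from -1 (shut) to 1 (fully open), so that 0 is half open. In form: [[tx, ty, tz, spin, gripper], ...]. A call has 1 to 20 rows; each row is the pose to reach, as a shift and turn from the pose commanded when the call began, along the tool's axes at that moment; what a row does not reach only later rows make up. Full scale, the value 1, is 150 mm for a shift and 30 degrees for a turn. A row lasts 1/8 s, in which the tool goes at most 62.5 mm and 10.7 degrees, less where a joint would pass 70% of its speed; a pose out of reach is approached as far as the arm can. A call with a number of a shift or a turn outside -1 to 1 is refused whole. A call with a gripper value outside its range is refused whole. The fingers move at their own pace and stop on an object; "force" is the grip in N (left out, the last holds). Time passes only in rows, so rows that repeat a pose let the fingers close. It gives the time, the measured TCP pose, the force, the opening and the grip force at its end, in the units of the state.
- manip.get_obs(): the state, without advancing time (a new reading comes with each control period).
- camera(name): name is "scene" or "top" or "wrist"; returns a dict with "img" (480x640x3 uint8, red, green, blue), "depth" (480x640 float32, m along the optical axis (not along the pixel's ray), 0 where there is no reading), "vertical_fov" (degrees; the focal length in pixels is half the picture's height over the tangent of half this angle, whatever the lens; pixels are square), "cx", "cy" (the principal point, pixels), "R" (3x3) and "t" (3): a world point X has camera coordinates R X + t. Camera axes: x right, y down, z forward; pixel columns grow to the right and rows downward; lengths in m; the calibration is good to about 2 mm. A picture is of the moment at which its call begins.
- ticket.hand_in(): hands the job in; it is judged then, once.
Trained networks look in a picture, given as the dict that the camera call returned (one of the last four; its "shot" number tells which), for a name from the list of things; names that differ only in an ending like _2 or _b are one class to them, and where a whole thing is asked for, a point or a joint stands for the part that bears it (a point fixed in the world has none). Each returns a list of dicts, best first, with "conf" (0 to 1); they miss things now and then, are a little off and sometimes report something else, mostly with a low value. They report only what shows in the picture. A call takes as long as a camera call. They do not tell look-alikes from the thing itself.
- boxes_of(query, picture): "position" ([x, y, z] in m, in world coordinates, good to about 4 mm: the middle of the surface that is visible of it).
- outline_of(query, picture): "region" (480x640 bool, what is visible of it).
The state is a dict: "clock": time; "joint_pos": joint angles; "joint_velocities": joint speeds; "tau": joint torques, N m; "position": TCP position; "ee_rot": TCP orientation; "ft_force": force on the tool from outside, world axes, zero at the start; "torque": the same for the moment, N m; "grip_width": opening from 0.0 (shut) to 1.0 (fully open); "grasp_force": force on a finger pad.
Only numpy, scipy, OpenCV 4.12 (cv2) and the standard library are available. Lean on these libraries where they do the work, as an engineer would, in place of code of your own. Each camera call takes 0.05 s, during which the arm holds its last target. There are 200 camera calls.

## Working session

There is one attempt and no reset: what is moved stays moved. The work goes in short steps, Python scripts to look and compute and a tool call to move; the robot and the scene stay as the last step left them, time stands still between calls to the robot, and variables do not carry over. Pictures are saved under pics/ and viewed, at most 10 in all, crops included, and the job is handed in when it is done.

Besides the shell and the picture viewer there is one more tool, called as a command line: name --pt "numbers of a row" for each row, then --argument value for the rest. carry_out: Moves the arm, as the interface text tells. Its arguments: {"type":"object","properties":{"deltas":{"type":"array","items":{"type":"array","items":{"type":"number"}}},"force":{"type":"number"}},"required":["deltas"]}

```bash
mkdir -p pics; ls; cat > h.py <<'E'
from workcell import manip, camera, ticket, boxes_of, outline_of
import numpy as np, cv2
from scipy.spatial.transform import Rotation as Ro
def f(p): return 240/np.tan(np.radians(p["vertical_fov"])/2)
def pts(p,mask):
    v,u=np.nonzero(mask&(p["depth"]>0)); d=p["depth"][v,u]
    c=np.c_[(u-p["cx"])/f(p)*d,(v-p["cy"])/f(p)*d,d]
    return (c-p["t"])@p["R"], u, v
def pix(p,X):
    c=p["R"]@np.array(X)+p["t"]; return (c[:2]/c[2]*f(p)+[p["cx"],p["cy"]]).round().astype(int)
def save(p,n): cv2.imwrite("pics/"+n,p["img"][:,:,::-1])
def cloud(p): 
    X=np.full((480,640,3),np.nan); q,u,v=pts(p,p["depth"]>0); X[v,u]=q; return X
def st():
    o=manip.get_obs(); R=Ro.from_quat(o["ee_rot"]).as_matrix()
    print("t",o["clock"],"pos",np.round(o["position"],4),"F",np.round(o["ft_force"],2),"T",np.round(o["torque"],2),"grip",round(o["grip_width"],3),o["grasp_force"])
    return np.array(o["position"]),R
E
python3 - <<'E'
from h import *
np.set_printoptions(precision=4,suppress=True)
p0,R=st();print(R)
for n in["scene","top"]:
    p=camera(n);save(p,n+"0.png")
    for q in["steel_shaft","rack_a","fixture","stop","stop_tip","clamp","strap","strap_hinge","strap_end","v_front","ring_gauge","screwdriver"]:
        for b in boxes_of(q,p)[:4]:
            if b["conf"]>.2: print(n,q,round(b["conf"],2),np.round(b["position"],3),pix(p,b["position"]))
E
```

```text
pics
t 0.0 pos [ 0.1592 -0.604   0.2525] F [ 0.29  0.02 -0.22] T [ 0.03 -0.01 -0.01] grip 0.999 0.0
[[ 0.967   0.2549 -0.0004]
 [ 0.2549 -0.967   0.0014]
 [-0.0001 -0.0014 -1.    ]]
scene steel_shaft 0.96 [ 0.267 -0.238  0.026] [166 223]
scene steel_shaft 0.9 [ 0.446 -0.241  0.061] [200 274]
scene steel_shaft 0.88 [ 0.826 -0.086  0.027] [376 392]
scene steel_shaft 0.66 [0.72  0.224 0.027] [463 267]
scene rack_a 0.68 [ 0.642 -0.309  0.012] [221 381]
scene rack_a 0.64 [ 0.459 -0.244  0.012] [206 291]
scene fixture 0.57 [0.485 0.142 0.013] [364 214]
scene stop 0.73 [0.451 0.253 0.064] [395 168]
scene stop_tip 0.39 [0.454 0.226 0.06 ] [386 175]
scene clamp 0.63 [0.532 0.187 0.09 ] [396 198]
scene strap 0.67 [0.555 0.191 0.163] [410 182]
scene strap_hinge 0.8 [0.555 0.192 0.165] [410 181]
scene strap_end 0.74 [0.548 0.195 0.159] [409 180]
scene v_front 0.66 [0.482 0.147 0.012] [364 212]
scene ring_gauge 0.69 [ 0.654 -0.092  0.021] [320 324]
top steel_shaft 0.75 [ 0.264 -0.234  0.03 ] [448 403]
top steel_shaft 0.74 [ 0.814 -0.082  0.026] [363 106]
top steel_shaft 0.66 [0.711 0.225 0.029] [200 155]
top steel_shaft 0.64 [0.547 0.2   0.173] [193 228]
top rack_a 0.73 [ 0.603 -0.304  0.011] [479 218]
top rack_a 0.61 [ 0.426 -0.242  0.01 ] [448 312]
top fixture 0.3 [0.468 0.152 0.008] [235 285]
top stop 0.69 [0.444 0.255 0.069] [171 295]
top stop_tip 0.58 [0.446 0.238 0.057] [182 295]
top clamp 0.91 [0.538 0.197 0.15 ] [198 235]
top strap 0.64 [0.546 0.2   0.175] [193 228]
top strap_hinge 0.82 [0.545 0.199 0.173] [195 229]
top strap_end 0.78 [0.544 0.196 0.176] [196 229]
top v_front 0.77 [0.469 0.155 0.014] [233 285]
top ring_gauge 0.73 [ 0.656 -0.093  0.02 ] [368 187]
top ring_gauge 0.7 [0.548 0.2   0.175] [193 227]
top screwdriver 0.8 [ 0.463 -0.054  0.022] [347 289]
```

View pics/top0.png

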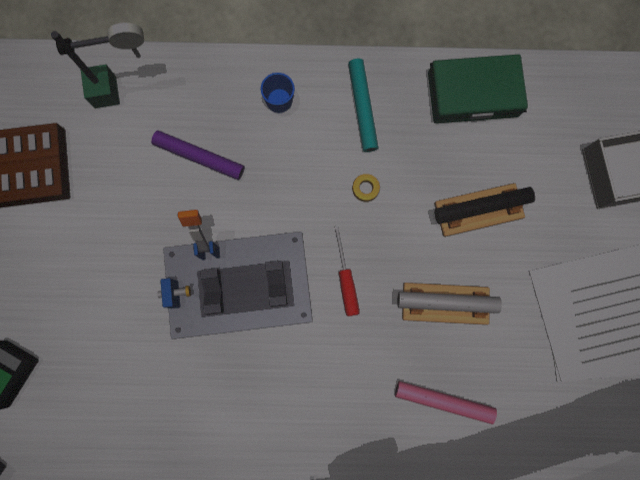

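View pics/scene0.png

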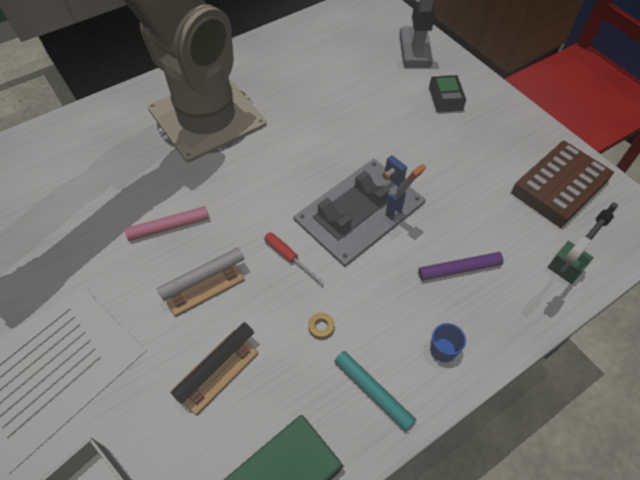

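The grey cylinder at top-view (450,302), scene (200,274), lies in a light wooden rack. The look-alikes are pink (445,402), purple (198,155), turquoise (363,105) and the black shaft (485,205). Only the grey one fits "bright steel in a rack". The fixture is at (237,285), its stop at (172,293), and the clamp is up at (205,235). Next I'll measure it and take a confirming crop.

```bash
cat > m.py <<'E'
from h import *
np.set_printoptions(precision=4,suppress=True)
def rect(X):
    (c,s,a)=cv2.minAreaRect((X[:,:2]*1000).astype(np.float32)); return np.array(c)/1000,np.array(s),a
for n in["top","scene"]:
    p=camera(n); X=cloud(p); x,y,z=X[...,0],X[...,1],X[...,2]
    # shaft
    m=(z>.045)&(z<.08)&(abs(x-.43)<.09)&(abs(y+.24)<.13)
    print(n,"shaft",m.sum(),rect(X[m]),"zmax",np.percentile(z[m],[50,98]))
    q=X[m&(z>.058)]; print("  ridge mean",q.mean(0),"dir",np.linalg.svd(q[:,:2]-q[:,:2].mean(0),full_matrices=False)[2][0])
    # plate
    m=(z>.009)&(z<.02)&(abs(x-.47)<.16)&(abs(y-.15)<.2)
    m=cv2.morphologyEx(m.astype(np.uint8),cv2.MORPH_OPEN,np.ones((3,3)))>0
    k,l,s,_=cv2.connectedComponentsWithStats(m.astype(np.uint8)); i=1+np.argmax(s[1:,4]); m=l==i
    print("  plate",m.sum(),rect(X[m]),np.median(z[m]))
    m=(z>.052)&(z<.062)&(abs(x-.47)<.08)&(abs(y-.12)<.09)
    print("  Vtops",m.sum(),rect(X[m]))
    for s in (-1,1):
        q=X[m&(s*(y-.12)>0)]
        if len(q)>5: print("    ",len(q),rect(q))
    m=(z>.03)&(z<.07)&(abs(x-.45)<.05)&(y>.19)&(y<.3); print("  stop",m.sum(),rect(X[m]),z[m].max())
    hsv=cv2.cvtColor(p["img"],cv2.COLOR_RGB2HSV); 
    o=(hsv[...,0]<18)&(hsv[...,1]>150)&(z>.1)&(y>.1)&(y<.3); print("  orange",o.sum(),np.median(X[o],0),X[o].min(0),X[o].max(0))
    if n=="top": cv2.imwrite("pics/crop.png",cv2.resize(np.hstack([p["img"][225:345,380:520,::-1],p["img"][200:320,150:320,::-1]]),None,fx=2.5,fy=2.5,interpolation=2))
E
python3 m.py
```

```text
top shaft 1717 (array([ 0.4408, -0.2336]), array([181.2716,  29.4092]), 87.87852478027344) zmax [0.0621 0.0675]
  ridge mean [ 0.4406 -0.2335  0.0628] dir [-0.0363 -0.9993]
  plate 7716 (array([0.469 , 0.1485]), array([170.1182, 259.8801]), 7.791245460510254) 0.013927424796028659
  Vtops 825 (array([0.4826, 0.1353]), array([121.3583, 146.4651]), 7.809259414672852)
     404 (array([0.469 , 0.0747]), array([77.8502, 29.9832]), 8.010579109191895)
     421 (array([0.4749, 0.1919]), array([121.7259,  31.8628]), 7.045684337615967)
  stop 660 (array([0.452 , 0.2363]), array([92.5691, 77.85  ]), 89.9407958984375) 0.06992498357321732
  orange 282 [0.5578 0.2032 0.2002] [0.5492 0.1882 0.175 ] [0.5704 0.2194 0.2074]
scene shaft 1332 (array([ 0.4391, -0.2369]), array([179.8543,  30.6319]), 88.10662841796875) zmax [0.062  0.0674]
  ridge mean [ 0.4405 -0.2389  0.0631] dir [-0.036  -0.9994]
  plate 3745 (array([0.4653, 0.1451]), array([172.1556, 263.8535]), 7.9957380294799805) 0.013881764774088852
  Vtops 497 (array([0.4775, 0.1305]), array([124.9912, 149.1417]), 6.096037864685059)
     241 (array([0.4653, 0.0711]), array([80.7365, 31.984 ]), 8.979117393493652)
     256 (array([0.4714, 0.188 ]), array([124.9912,  33.5221]), 6.096037864685059)
  stop 458 (array([0.4489, 0.2307]), array([82.3805, 81.1896]), 0.17406541109085083) 0.06995692907353815
  orange 1 [0.5646 0.2096 0.2031] [0.5646 0.2096 0.2031] [0.5646 0.2096 0.2031]
```

View pics/crop.png

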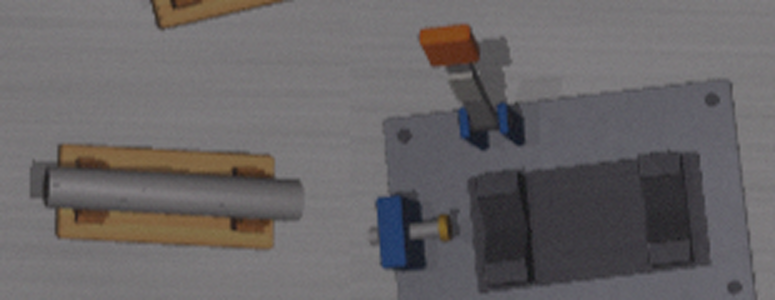

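Crop: the left half confirms the grey steel shaft (ends at crop px (47,187) and (303,197)) lying in the light wooden rack. The right half shows the stop's brass face at (445,228), with the strap standing back.

```bash
cat > plan.py <<'E'
from h import *
def yawof(R): return np.degrees(np.arctan2(R[1,0],R[0,0]))
def plan(tgt,yaw,n=None,p=None,y=None):
    """calls (each one final row, tool units) from pose p,yaw y; assumes tool down"""
    if p is None:
        o=manip.get_obs(); p=np.array(o["position"]); y=yawof(Ro.from_quat(o["ee_rot"]).as_matrix())
    tgt=np.array(tgt); 
    if n is None: n=1
    while True:
        out=[];ok=True;d=(tgt-p)/n;dy=((yaw-y+180)%360-180)/n
        for i in range(n):
            a=np.radians(y+i*dy); X=np.array([np.cos(a),np.sin(a),0]);Y=np.array([np.sin(a),-np.cos(a),0])
            r=np.array([d@X,d@Y,-d[2]])/.15; s=-dy/30
            ok&=max(abs(r).max(),abs(s))<=1; out.append(np.r_[r,s])
        if ok: break
        n+=1
    for r in out: print("call",np.round(r,4),"rows>=",int(np.ceil(max(np.linalg.norm(r[:3])*150/62.5,abs(r[3])*30/10.7))))
E
python3 - <<'E'
from plan import *
st(); plan([.4405,-.236,.20],87.9)
from h import *
p=camera("top"); X=cloud(p); hsv=cv2.cvtColor(p["img"],cv2.COLOR_RGB2HSV); x,y,z=[X[...,i] for i in range(3)]
a=np.radians(97.8);O=np.array([.467,.147])-.015*np.array([np.cos(a),np.sin(a)])
D=X[...,:2]-O; fx=D[...,0]*np.cos(a)+D[...,1]*np.sin(a); fy=-D[...,0]*np.sin(a)+D[...,1]*np.cos(a)
br=(hsv[...,0]>15)&(hsv[...,0]<35)&(hsv[...,1]>100)&(z>.03)&(abs(fx-100)<1000)&(abs(fy)<.04)&(fx>.05)&(fx<.14)
print("brass",br.sum(),fx[br].min(),fx[br].max(),fy[br].min(),fy[br].max(),z[br].max())
for c in(-.058,.058):
    m=(abs(fx-c)<.011)&(abs(fy)<.05)
    b=np.round(fy[m]*1000/3)*3
    print(c,[(int(k),round(1000*float(np.median(z[m][b==k])),1)) for k in np.unique(b)])
cl=(hsv[...,0]>100)&(hsv[...,0]<125)&(hsv[...,1]>120)&(z>.08)&(z<.1)&(fy<-.03);print("cheeks",cl.sum(),fx[cl].mean(),fy[cl].mean(),fx[cl].min(),fx[cl].max())
bl=(hsv[...,0]>100)&(hsv[...,0]<125)&(hsv[...,1]>120)&(z>.055)&(z<.068)&(fx>.09);print("bracket",bl.sum(),fx[bl].min(),fx[bl].max(),fy[bl].min(),fy[bl].max())
E
```

```text
t 1.4 pos [ 0.1594 -0.6044  0.2534] F [ 0.29  0.13 -0.34] T [ 0.01 -0.01 -0.02] grip 1.0 0.0
call [ 0.6096 -0.4742  0.0889 -0.6094] rows>= 2
call [ 0.7276 -0.259   0.0889 -0.6094] rows>= 2
call [ 0.7721 -0.0177  0.0889 -0.6094] rows>= 2
call [ 0.7387  0.2254  0.0889 -0.6094] rows>= 2
brass 35 0.09558472378566554 0.1015391515645111 -0.0060808548774734595 0.010618691744990366 0.06842237025651696
-0.058 [(-51, 13.1), (-48, 13.8), (-45, 13.3), (-42, 13.2), (-39, 13.5), (-36, 14.2), (-30, 56.0), (-27, 55.1), (-24, 56.4), (-21, 56.1), (-18, 56.0), (-15, 55.8), (-12, 54.7), (-9, 50.7), (-6, 46.9), (-3, 44.9), (0, 41.5), (3, 38.4), (6, 36.5), (9, 35.7), (12, 37.7), (15, 41.3), (18, 44.6), (21, 46.7), (24, 50.7), (27, 53.2), (30, 54.9), (33, 56.1), (36, 56.1), (39, 56.6), (42, 56.4), (45, 56.2), (48, 22.0), (51, 21.1)]
0.058 [(-51, 15.0), (-48, 13.9), (-45, 13.5), (-42, 14.1), (-39, 14.6), (-36, 14.9), (-30, 56.4), (-27, 55.8), (-24, 56.8), (-21, 56.8), (-18, 56.2), (-15, 54.7), (-12, 53.9), (-9, 50.0), (-6, 47.3), (-3, 44.7), (0, 42.0), (3, 38.4), (6, 36.6), (9, 35.5), (12, 37.8), (15, 41.1), (18, 45.0), (21, 47.0), (24, 51.1), (27, 53.7), (30, 55.3), (33, 55.8), (36, 55.7), (39, 56.7), (42, 56.4), (45, 56.8), (48, 22.9), (51, 16.2)]
cheeks 81 0.05807409992489877 -0.06479293197615249 0.042564230134126683 0.07593148848689624Traceback (most recent call last):
  File "<stdin>", line 14, in <module>
    return umr_minimum(a, axis, None, out, keepdims, initial, where)
ValueError: zero-size array to reduction operation minimum which has no identity
```

carry_out --pt "0.3 -0.24 0.05 -0.3 1" --pt "0.61 -0.474 0.089 -0.61 1" --pt "0.61 -0.474 0.089 -0.61 1"

```text
clock: 1.82
position: [0.2336, -0.5088, 0.24]
ee_rot: [0.957, 0.289, 0.001, -0.0]
ft_force: [-0.2, -0.7, 0.6]
grip_width: 1.0
grasp_force: 0.0
```

carry_out --pt "0.36 -0.13 0.05 -0.3 1" --pt "0.728 -0.259 0.089 -0.61 1" --pt "0.728 -0.259 0.089 -0.61 1"

```text
clock: 2.2
position: [0.303, -0.4169, 0.2267]
ee_rot: [0.899, 0.437, 0.0, -0.0]
ft_force: [-0.6, -0.6, 0.8]
grip_width: 1.001
grasp_force: 0.0
```

carry_out --pt "0.38 -0.01 0.05 -0.3 1" --pt "0.772 -0.018 0.089 -0.61 1" --pt "0.772 -0.018 0.089 -0.61 1"

```text
clock: 2.58
position: [0.3726, -0.325, 0.2133]
ee_rot: [0.819, 0.574, 0.0, -0.0]
ft_force: [0.4, 0.0, -0.1]
grip_width: 1.003
grasp_force: 0.0
```

carry_out --pt "0.37 0.11 0.05 -0.3 1" --pt "0.739 0.225 0.089 -0.61 1" --pt "0.739 0.225 0.089 -0.61 1" --pt "0.739 0.225 0.089 -0.61 1"

```text
clock: 3.08
position: [0.4398, -0.2374, 0.2]
ee_rot: [0.721, 0.693, -0.0, 0.0]
ft_force: [-0.3, -0.9, 0.5]
grip_width: 0.998
grasp_force: 0.0
```

Fast and accurate. One close look with the wrist camera.

```bash
python3 - <<'E'
from plan import *
p0,R=st(); p=camera("wrist"); save(p,"w1.png"); X=cloud(p);z=X[...,2]
m=(z>.045)&(z<.075)&(abs(X[...,0]-.44)<.05)&(abs(X[...,1]+.236)<.13)
q=X[m]; s=q[q[:,2]>.06]; dr=np.linalg.svd(s[:,:2]-s[:,:2].mean(0),full_matrices=False)[2][0]
print(m.sum(),cv2.minAreaRect((q[:,:2]*1000).astype(np.float32)),s.mean(0),dr,np.degrees(np.arctan2(dr[1],dr[0])),np.percentile(q[:,2],98))
print(pix(p,[.4405,-.236,.065]))
E
```

```text
t 3.075 pos [ 0.4398 -0.2374  0.2   ] F [-0.35 -0.94  0.49] T [-0.08  0.04  0.01] grip 0.998 0.0
9108 ((440.13726806640625, -234.413818359375), (180.62355041503906, 29.299829483032227), 87.95094299316406) [ 0.44042157 -0.22422634  0.0631451 ] [-0.03637089 -0.99933836] -92.08435830760344 0.06538111411400371
[320 230]
```

View pics/w1.png

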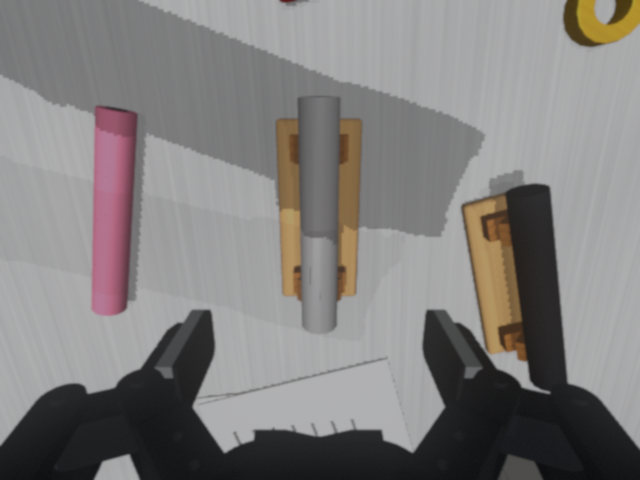

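Shaft centred in view at about (319,213); pink at (112,210) and black at (535,290) are well away. The measured middle is (0.440,-0.2345), yaw 88°. Descending now.

carry_out --pt "0.019 0.003 0.3 0 1" --pt "0.019 0.003 0.6 -0.008 1" --pt "0.019 0.003 0.85 -0.008 0.6" --pt "0.019 0.003 0.98 -0.008 0.3" --pt "0.019 0.003 0.98 -0.008 0.0" --pt "0.019 0.003 0.98 -0.008 -0.3" --pt "0.019 0.003 0.98 -0.008 -0.6" --pt "0.019 0.003 0.98 -0.008 -0.8" --pt "0.019 0.003 0.98 -0.008 -1" --pt "0.019 0.003 0.98 -0.008 -1" --pt "0.019 0.003 0.98 -0.008 -1" --force 40

```text
clock: 4.5
position: [0.4404, -0.2341, 0.0539]
ee_rot: [0.719, 0.695, -0.001, 0.0]
ft_force: [-5.6, -2.0, 3.8]
grip_width: 0.334
grasp_force: 39.7
```

carry_out --pt "0 0 -0.03 0 -1" --pt "0 0 -0.1 0 -1" --pt "0 0 -0.3 0 -1" --pt "0 0 -0.55 0 -1" --pt "0 0 -0.8 0 -1" --pt "0 0 -0.8 0 -1" --pt "0 0 -0.8 0 -1"

```text
clock: 5.38
position: [0.4405, -0.2327, 0.1724]
ee_rot: [0.718, 0.696, -0.0, -0.0]
ft_force: [-0.2, 0.5, -4.9]
grip_width: 0.337
grasp_force: 40.3
```

```bash
python3 - <<'E'
from plan import *
np.set_printoptions(precision=4,suppress=True)
p0,R=st(); 
p=camera("top"); X=cloud(p);z=X[...,2]
m=(z>.15)&(z<.2)&(abs(X[...,0]-p0[0])<.12)&(abs(X[...,1]-p0[1])<.12)
p=camera("wrist");X=cloud(p);z=X[...,2];zt=p0[2]-.003
m=(abs(z-zt)<.02)&(abs(X[...,0]-p0[0])<.03)&(abs(X[...,1]-p0[1])<.13)
q=X[m]; print(m.sum(),cv2.minAreaRect((q[:,:2]*1000).astype(np.float32)),"z98",np.percentile(q[:,2],98),"tcp",p0)
c=np.polyfit(q[q[:,2]>np.percentile(q[:,2],70)][:,1],q[q[:,2]>np.percentile(q[:,2],70)][:,2],1);print("slope",c[0])
save(p,"w2.png")
a=np.radians(97.8);e=np.array([np.cos(a),np.sin(a)]);n=np.array([-e[1],e[0]]);O=np.array([.467,.147])-.015*e
B=O-.010*e+.0082*n; print("bed",B)
plan([B[0],B[1],.16],97.8)
E
```

```text
t 5.375 pos [ 0.4405 -0.2327  0.1724] F [-0.17  0.46 -4.92] T [-0.02  0.02  0.01] grip 0.337 40.31815230846405
31797 ((439.8181457519531, -209.28103637695312), (56.167869567871094, 133.41946411132812), 0.821709394454956) z98 0.187090792604354 tcp [ 0.4405 -0.2327  0.1724]
slope -0.013284480587721392
bed [0.4623 0.1211]
call [ 0.7871  0.0246  0.0259 -0.1065] rows>= 2
call [ 0.7845  0.0684  0.0259 -0.1065] rows>= 2
call [ 0.7795  0.112   0.0259 -0.1065] rows>= 2
```

carry_out --pt "0.26 0.008 0.01 -0.03 -1" --pt "0.53 0.017 0.018 -0.07 -1" --pt "0.787 0.025 0.026 -0.107 -1"

```text
clock: 5.85
position: [0.4477, -0.1136, 0.1679]
ee_rot: [0.698, 0.716, -0.0, -0.001]
ft_force: [0.3, -0.3, -4.4]
grip_width: 0.336
grasp_force: 40.2
```

carry_out --pt "0.26 0.023 0.01 -0.03 -1" --pt "0.53 0.046 0.018 -0.07 -1" --pt "0.785 0.068 0.026 -0.107 -1"

```text
clock: 6.22
position: [0.455, 0.0043, 0.1641]
ee_rot: [0.678, 0.735, -0.0, -0.001]
ft_force: [-0.0, -0.7, -4.4]
grip_width: 0.336
grasp_force: 40.2
```

carry_out --pt "0.26 0.037 0.01 -0.03 -1" --pt "0.53 0.075 0.018 -0.07 -1" --pt "0.78 0.112 0.026 -0.107 -1" --pt "0.78 0.112 0.026 -0.107 -1" --pt "0.78 0.112 0.026 -0.107 -1"

```text
clock: 6.85
position: [0.4625, 0.1203, 0.1604]
ee_rot: [0.657, 0.754, -0.001, -0.001]
ft_force: [0.4, 0.0, -4.4]
grip_width: 0.333
grasp_force: 40.2
```

```bash
cat > look.py <<'E'
from plan import *
import sys
np.set_printoptions(precision=4,suppress=True)
p0,R=st(); print("yaw",yawof(R),"tilt",R[:,2])
a=np.radians(97.8);e=np.array([np.cos(a),np.sin(a)]);n=np.array([-e[1],e[0]]);O=np.array([.467,.147])-.015*e
print("tcp in fixture",(p0[:2]-O)@e,(p0[:2]-O)@n,p0[2])
p=camera("wrist"); save(p,sys.argv[1]); X=cloud(p);z=X[...,2];D=X[...,:2]-O;fx=D@e;fy=D@n
for c in(-.058,.058):
  for h in(.049,.044):
    m=(abs(fx-c)<.012)&(abs(z-h)<.0035); l=m&(fy<.008)&(fy>-.012);r=m&(fy>.008)&(fy<.03)
    print("V",c,h,l.sum(),r.sum(),np.median(fy[l]) if l.any() else 0,np.median(fy[r]) if r.any() else 0)
m=(abs(z-.057)<.003)&(abs(fx)<.075)&(abs(fy-.008)<.045);print("V tops",m.sum(),cv2.minAreaRect((X[m][:,:2]*1000).astype(np.float32)))
hsv=cv2.cvtColor(p["img"],cv2.COLOR_RGB2HSV)
b=(hsv[...,0]>15)&(hsv[...,0]<35)&(hsv[...,1]>100)&(abs(z-.055)<.015)&(abs(fx-.1)<.03)&(abs(fy)<.03)
if b.any(): print("brass",b.sum(),np.percentile(fx[b],[1,50,99]),np.percentile(fy[b],[1,50,99]))
u0,v0=pix(p,[*p0[:2],p0[2]-.003]);print("shaft px",u0,v0)
zt=p0[2]-.003
m=(abs(z-zt-.01)<.008)&(abs(fy-(p0[:2]-O)@n)<.013)&(abs(fx-(p0[:2]-O)@e)<.12)&((fx-(p0[:2]-O)@e)>.02)
if m.any(): print("shaft end fx +",np.percentile(fx[m],[1,99]),"top z slope",np.polyfit(fx[m],z[m],1)[0])
E
python3 look.py w3.png
```

```text
t 6.85 pos [0.4625 0.1203 0.1604] F [ 0.36  0.04 -4.37] T [ 0.02 -0.02  0.  ] grip 0.333 40.24139106273651
yaw 97.83584667889505 tilt [-0.0016 -0.0003 -1.    ]
tcp in fixture -0.010814437912735434 0.008093014365526395 0.16037844349500682
V -0.058 0.049 0 0 0 0
V -0.058 0.044 0 0 0 0
V 0.058 0.049 0 0 0 0
V 0.058 0.044 0 0 0 0
V tops 2367 ((459.1427001953125, 140.9102783203125), (78.36590576171875, 127.16287994384766), 7.89486026763916)
brass 439 [0.0953 0.0979 0.1009] [-0.0049  0.004   0.0132]
shaft px 319 338
shaft end fx + [0.0101 0.0781] top z slope 0.0025272912484184205
```

View pics/w3.png

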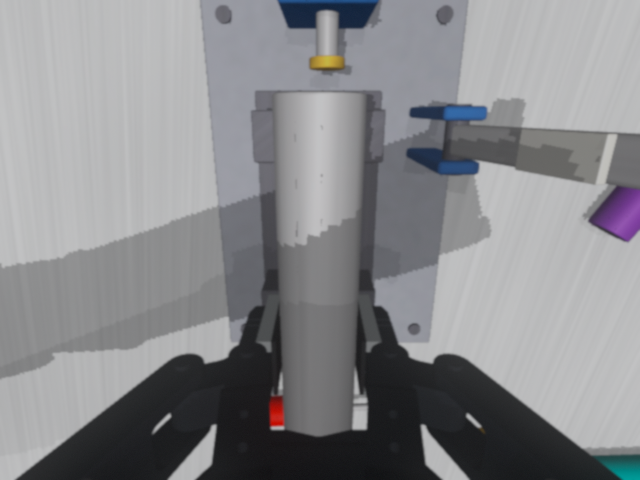

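Shaft end at (320,92), brass face at (327,63): about 17 mm gap. The strap stands to the right, clear. The shaft is over the V's, so I'll lower it to just above, then feel.

carry_out --pt "0 0 0.2 0 -1" --pt "0 0 0.4 0 -1" --pt "0 0 0.52 0 -1" --pt "0 0 0.57 0 -1" --pt "0 0 0.6 0 -1" --pt "0 0 0.62 0 -1" --pt "0 0 0.62 0 -1"

```text
clock: 7.78
position: [0.4632, 0.1209, 0.0685]
ee_rot: [0.657, 0.754, 0.0, 0.0]
ft_force: [-0.1, -0.8, -3.5]
grip_width: 0.339
grasp_force: 40.2
```

```bash
python3 - <<'E'
from plan import *
st()
E
```

```text
t 7.775 pos [0.4632 0.1209 0.0685] F [-0.13 -0.77 -3.55] T [ 0.04 -0.03  0.  ] grip 0.339 40.24820566177368
```

carry_out --pt "0 0 0.007 0 -1" --pt "0 0 0.014 0 -1" --pt "0 0 0.02 0 -1" --pt "0 0 0.02 0 -1"

```text
clock: 8.28
position: [0.4629, 0.1209, 0.0651]
ee_rot: [0.657, 0.754, -0.0, -0.0]
ft_force: [-0.8, 0.3, -4.6]
grip_width: 0.335
grasp_force: 40.2
```

```bash
python3 - <<'E'
from plan import *
st()
E
```

```text
t 8.275 pos [0.4629 0.1209 0.0651] F [-0.8   0.29 -4.6 ] T [ 0.05 -0.02  0.01] grip 0.335 40.24795353412628
```

carry_out --pt "0 0 0.005 0 -1" --pt "0 0 0.01 0 -1" --pt "0 0 0.013 0 -1" --pt "0 0 0.013 0 -1"

```text
clock: 8.78
position: [0.4629, 0.1209, 0.0632]
ee_rot: [0.657, 0.754, -0.0, 0.0]
ft_force: [-0.1, 0.0, -4.4]
grip_width: 0.34
grasp_force: 40.2
```

carry_out --pt "0 0 0.004 0 -1" --pt "0 0 0.007 0 -1" --pt "0 0 0.007 0 -1"

```text
clock: 9.15
position: [0.4629, 0.1209, 0.0622]
ee_rot: [0.657, 0.754, -0.0, -0.0]
ft_force: [-0.5, 0.6, -4.8]
grip_width: 0.34
grasp_force: 40.2
```

carry_out --pt "0 0 0.004 0 -1" --pt "0 0 0.007 0 -1" --pt "0 0 0.007 0 -1"

```text
clock: 9.52
position: [0.4629, 0.1209, 0.0611]
ee_rot: [0.657, 0.754, -0.0, -0.0]
ft_force: [-0.1, 0.5, -4.2]
grip_width: 0.339
grasp_force: 40.2
```

```bash
python3 - <<'E'
from plan import *
st()
E
```

```text
t 9.525 pos [0.4629 0.1209 0.0611] F [-0.06  0.51 -4.15] T [-0.04  0.    0.03] grip 0.339 40.24749219417572
```

carry_out --pt "0 0 0.004 0 -1" --pt "0 0 0.005 0 -1" --pt "0 0 0.005 0 -1"

```text
clock: 9.9
position: [0.4629, 0.1209, 0.0604]
ee_rot: [0.657, 0.754, -0.0, 0.0]
ft_force: [-0.7, -0.2, -3.4]
grip_width: 0.336
grasp_force: 40.3
```

carry_out --pt "0 0 0.002 0 -1" --pt "0 0 0.004 0 -1" --pt "0 0 0.004 0 -1"

```text
clock: 10.28
position: [0.463, 0.1209, 0.06]
ee_rot: [0.657, 0.754, -0.0, 0.0]
ft_force: [-3.4, -1.1, 1.7]
grip_width: 0.335
grasp_force: 40.9
```

```bash
python3 - <<'E'
from plan import *
st()
E
```

```text
t 10.275 pos [0.463  0.1209 0.06  ] F [-3.37 -1.07  1.71] T [-0.17  0.49 -0.01] grip 0.335 40.87930083274841
```

Contact on one flank, pushing towards world -x: the V's middle is about 1 mm that way. I'll shift across and continue.

carry_out --pt "0 -0.003 0 0 -1" --pt "0 -0.005 0 0 -1" --pt "0 -0.005 0 0 -1"

```text
clock: 10.65
position: [0.4621, 0.1207, 0.0596]
ee_rot: [0.657, 0.754, -0.0, -0.0]
ft_force: [-0.5, 0.1, -3.5]
grip_width: 0.337
grasp_force: 40.3
```

```bash
python3 - <<'E'
from plan import *
st()
E
```

```text
t 10.65 pos [0.4621 0.1207 0.0596] F [-0.45  0.11 -3.52] T [ 0.01  0.01 -0.01] grip 0.337 40.278003215789795
```

carry_out --pt "0 0 0.002 0 -1" --pt "0 0 0.003 0 -1" --pt "0 0 0.003 0 -1"

```text
clock: 11.02
position: [0.4622, 0.1208, 0.0593]
ee_rot: [0.657, 0.754, -0.0, 0.0]
ft_force: [0.4, -0.6, -4.2]
grip_width: 0.335
grasp_force: 40.3
```

```bash
python3 - <<'E'
from plan import *
st()
E
```

```text
t 11.025 pos [0.4622 0.1208 0.0593] F [ 0.4  -0.63 -4.25] T [-0.02  0.01  0.01] grip 0.335 40.30588388442993
```

carry_out --pt "0 0 0.002 0 -1" --pt "0 0 0.003 0 -1" --pt "0 0 0.003 0 -1"

```text
clock: 11.4
position: [0.4622, 0.1208, 0.0592]
ee_rot: [0.657, 0.754, -0.0, 0.0]
ft_force: [-3.8, -1.0, 6.1]
grip_width: 0.339
grasp_force: 41.2
```

```bash
python3 - <<'E'
from plan import *
st()
E
```

```text
t 11.4 pos [0.4622 0.1208 0.0592] F [-3.78 -0.99  6.15] T [-0.3   0.78  0.06] grip 0.339 41.203771233558655
```

carry_out --pt "0 -0.001 0 0 -1" --pt "0 -0.002 0 0 -1" --pt "0 -0.002 0 0 -1"

```text
clock: 11.78
position: [0.4622, 0.1208, 0.0592]
ee_rot: [0.657, 0.754, 0.0, 0.0]
ft_force: [-2.8, -0.7, 5.9]
grip_width: 0.334
grasp_force: 41.2
```

```bash
python3 - <<'E'
from plan import *
st()
E
```

```text
t 11.775 pos [0.4622 0.1208 0.0592] F [-2.81 -0.67  5.88] T [-0.21  0.54  0.04] grip 0.334 41.18487238883972
```

carry_out --pt "0 -0.002 0 0 -1" --pt "0 -0.004 -0.0005 0 -1" --pt "0 -0.004 -0.001 0 -1" --pt "0 -0.004 -0.001 0 -1"

```text
clock: 12.28
position: [0.4619, 0.1208, 0.0592]
ee_rot: [0.657, 0.754, 0.001, 0.0]
ft_force: [5.8, 0.3, -2.5]
grip_width: 0.334
grasp_force: 40.5
```

```bash
python3 - <<'E'
from plan import *
st()
E
```

```text
t 12.275 pos [0.4619 0.1208 0.0592] F [ 5.82  0.35 -2.47] T [ 0.13 -1.14  0.09] grip 0.334 40.50166726112366
```

carry_out --pt "0 0.002 0 0 -1" --pt "0 0.0025 0.0005 0 -1" --pt "0 0.0025 0.0008 0 -1" --pt "0 0.0025 0.0008 0 -1"

```text
clock: 12.78
position: [0.462, 0.1208, 0.0591]
ee_rot: [0.657, 0.754, 0.0, 0.0]
ft_force: [4.9, 0.0, 1.3]
grip_width: 0.334
grasp_force: 40.7
```

```bash
python3 - <<'E'
from plan import *
st()
E
```

```text
t 12.775 pos [0.462  0.1208 0.0591] F [4.95 0.01 1.27] T [ 0.11 -0.96  0.04] grip 0.334 40.74912071228027
```

carry_out --pt "0 0.002 0 0 -1" --pt "0 0.003 0 0 -1" --pt "0 0.003 0 0 -1"

```text
clock: 13.15
position: [0.462, 0.1208, 0.0591]
ee_rot: [0.657, 0.754, -0.0, 0.0]
ft_force: [2.3, -0.1, 5.6]
grip_width: 0.338
grasp_force: 41.1
```

```bash
python3 - <<'E'
from plan import *
p,R=st();print("yaw",yawof(R),"tilt",R[:,2])
E
```

```text
t 13.15 pos [0.462  0.1208 0.0591] F [ 2.31 -0.07  5.62] T [-0.02 -0.39  0.08] grip 0.338 41.11123502254486
yaw 97.84282774438502 tilt [-1.79791046e-04 -2.96444981e-04 -9.99999940e-01]
```

The shaft is on both flanks of both blocks: it no longer moves sideways, carries the load at z = 55 mm and shows no yaw moment. I'll ease the load and let go.

carry_out --pt "0 0.0007 -0.0007 0 -1" --pt "0 0.0007 -0.0007 0 -1"

```text
clock: 13.4
position: [0.462, 0.1208, 0.0591]
ee_rot: [0.657, 0.754, -0.0, -0.0]
ft_force: [0.8, -0.3, 5.9]
grip_width: 0.335
grasp_force: 41.1
```

```bash
python3 - <<'E'
from plan import *
p,R=st()
E
```

```text
t 13.4 pos [0.462  0.1208 0.0591] F [ 0.79 -0.34  5.9 ] T [-0.01 -0.25  0.04] grip 0.335 41.10936999320984
```

carry_out --pt "0 0 0 0 -0.3" --pt "0 0 0 0 -0.2" --pt "0 0 0 0 0" --pt "0 0 0 0 0.2" --pt "0 0 0 0 0.2" --force 20

```text
clock: 14.02
position: [0.4621, 0.1207, 0.0589]
ee_rot: [0.657, 0.754, -0.0, -0.0]
ft_force: [-0.9, -0.6, -0.1]
grip_width: 0.598
grasp_force: 0.0
```

```bash
python3 - <<'E'
from plan import *
p,R=st()
E
```

```text
t 14.025 pos [0.4621 0.1207 0.0589] F [-0.91 -0.61 -0.06] T [-0.04 -0.01  0.06] grip 0.598 0.0
```

carry_out --pt "0 0 -0.1 0 0.2" --pt "0 0 -0.4 0 0.2" --pt "0 0 -0.6 0 0.2" --pt "-0.3 0 -0.6 0 -0.2" --pt "-0.6 0 -0.6 0 -0.6" --pt "-0.77 0 -0.6 0 -1" --pt "-0.77 0 -0.6 0 -1"

```text
clock: 14.9
position: [0.4783, 0.0045, 0.1499]
ee_rot: [0.658, 0.753, 0.0, 0.0]
ft_force: [-0.4, 0.6, 0.5]
grip_width: 0.004
grasp_force: 0.0
```

```bash
cat > look2.py <<'E'
from plan import *
import sys
np.set_printoptions(precision=4,suppress=True)
p0,R=st(); print("yaw",yawof(R))
a=np.radians(97.8);e=np.array([np.cos(a),np.sin(a)]);n=np.array([-e[1],e[0]]);O=np.array([.467,.147])-.015*e
print("tcp fix",(p0[:2]-O)@e,(p0[:2]-O)@n,p0[2])
for c in sys.argv[1:]:
    p=camera(c);X=cloud(p);z=X[...,2];D=X[...,:2]-O;fx=D@e;fy=D@n
    m=(z>.063)&(z<.075)&(abs(fy-.0085)<.009)&(fx>-.125)&(fx<.088)
    if m.sum()>20:
        q=np.c_[fx[m],fy[m],z[m]]; r=q[q[:,2]>.067]
        print(c,m.sum(),"fx",np.percentile(q[:,0],[.5,99.5]),"fy/fx",np.polyfit(r[:,0],r[:,1],1),"z/fx",np.polyfit(r[:,0],r[:,2],1))
    hsv=cv2.cvtColor(p["img"],cv2.COLOR_RGB2HSV)
    b=(hsv[...,0]>15)&(hsv[...,0]<35)&(hsv[...,1]>100)&(abs(z-.055)<.015)&(abs(fx-.1)<.03)&(abs(fy)<.03)
    if b.any(): print("brass",b.sum(),np.percentile(fx[b],[2,98]))
    o=(hsv[...,0]<18)&(hsv[...,1]>150)&(z>.05)&(abs(fx-.058)<.03)&(abs(fy+.08)<.13)
    if o.sum()>9: print("orange",o.sum(),np.percentile(fx[o],[5,50,95]),np.percentile(fy[o],[5,50,95]),np.percentile(z[o],[5,50,95]))
    save(p,f"{c}_{p['shot']}.png"); print(f"{c}_{p['shot']}.png")
E
python3 look2.py wrist top scene
```

```text
t 14.9 pos [0.4783 0.0045 0.1499] F [-0.42  0.65  0.5 ] T [0.04 0.04 0.04] grip 0.004 0.0
yaw 97.64149229954735
tcp fix -0.12772382376221816 0.008187333996529681 0.14986804782187754
wrist 7424 fx [-0.0997  0.0058] fy/fx [0.0005 0.0087] z/fx [0.0012 0.0691]
wrist_10.png
top 778 fx [-0.0526  0.0782] fy/fx [0.0015 0.0083] z/fx [-0.0027  0.0695]
brass 35 [0.0959 0.1021]
orange 280 [0.045  0.0585 0.0717] [-0.1072 -0.0975 -0.0911] [0.1808 0.1997 0.2052]
top_11.png
scene 589 fx [-0.1029  0.0757] fy/fx [0.0029 0.0095] z/fx [0.001  0.0697]
brass 9 [0.0939 0.1003]
scene_12.png
```

carry_out --pt "0 0 0.3 0 -1" --pt "0 0 0.5 0 -1" --pt "0 0 0.6 0 -1" --pt "0.04 0 0.6 0 -1" --pt "0.07 0 0.6 0 -1" --pt "0.08 0 0.6 0 -1"

```text
clock: 15.8
position: [0.477, 0.0189, 0.0601]
ee_rot: [0.657, 0.754, 0.001, 0.001]
ft_force: [-0.6, -0.2, -1.3]
grip_width: 0.002
grasp_force: 0.0
```

carry_out --pt "0.005 0 0 0 -1" --pt "0.01 0 0 0 -1" --pt "0.015 0 0 0 -1" --pt "0.02 0 0 0 -1"

```text
clock: 16.3
position: [0.4761, 0.0201, 0.0592]
ee_rot: [0.657, 0.753, -0.0, 0.001]
ft_force: [0.2, -5.7, 1.7]
grip_width: -0.002
grasp_force: 2.9
```

carry_out --pt "0.005 0 0 0 -1" --pt "0.01 0 0 0 -1" --pt "0.015 0 0 0 -1" --pt "0.02 0 0 0 -1"

```text
clock: 16.8
position: [0.4758, 0.023, 0.0592]
ee_rot: [0.658, 0.753, -0.0, 0.001]
ft_force: [0.1, -5.8, 2.3]
grip_width: 0.002
grasp_force: 2.9
```

carry_out --pt "0.006 0 0 0 -1" --pt "0.012 0 0 0 -1" --pt "0.018 0 0 0 -1" --pt "0.024 0 0 0 -1" --pt "0.03 0 0 0 -1" --pt "0.036 0 0 0 -1" --pt "0.042 0 0 0 -1" --pt "0.047 0 0 0 -1"

```text
clock: 17.8
position: [0.4748, 0.0299, 0.0592]
ee_rot: [0.658, 0.753, -0.0, 0.001]
ft_force: [0.7, -5.5, 3.3]
grip_width: -0.0
grasp_force: 3.0
```

```bash
python3 look2.py top scene
```

```text
t 17.8 pos [0.4748 0.0299 0.0592] F [ 0.68 -5.53  3.27] T [-1.11 -0.09  0.03] grip -0.0 3.02439384162426
yaw 97.76855784390835
tcp fix -0.102075930567123 0.008115061027526922 0.059187302091125514
top 686 fx [-0.028  0.087] fy/fx [0.002  0.0082] z/fx [0.0022 0.0694]
brass 33 [0.0957 0.1007]
orange 279 [0.0452 0.0584 0.0718] [-0.1072 -0.0975 -0.091 ] [0.1807 0.2003 0.2052]
top_13.png
scene 487 fx [-0.1152  0.0862] fy/fx [0.0081 0.0096] z/fx [-0.0048  0.0695]
brass 10 [0.0928 0.0974]
scene_14.png
```

carry_out --pt "0.004 0 0 0 -1" --pt "0.008 0 0 0 -1" --pt "0.012 0 0 0 -1" --pt "0.016 0 0 0 -1" --pt "0.02 0 0 0 -1" --pt "0.024 0 0 0 -1"

```text
clock: 18.65
position: [0.4743, 0.0334, 0.0592]
ee_rot: [0.658, 0.753, -0.001, 0.001]
ft_force: [0.1, -6.1, 2.8]
grip_width: 0.0
grasp_force: 3.1
```

carry_out --pt "0.001 0 0 0 -1" --pt "0.002 0 0 0 -1" --pt "0.003 0 0 0 -1" --pt "0.004 0 0 0 -1"

```text
clock: 19.15
position: [0.4743, 0.034, 0.0592]
ee_rot: [0.658, 0.753, -0.0, 0.001]
ft_force: [-0.9, -6.7, 2.0]
grip_width: -0.001
grasp_force: 3.1
```

carry_out --pt "0.001 0 0 0 -1" --pt "0.002 0 0 0 -1" --pt "0.003 0 0 0 -1" --pt "0.004 0 0 0 -1"

```text
clock: 19.65
position: [0.4742, 0.0346, 0.0592]
ee_rot: [0.658, 0.753, -0.0, 0.001]
ft_force: [0.2, -6.7, 2.5]
grip_width: 0.003
grasp_force: 3.1
```

carry_out --pt "0.001 0 0 0 -1" --pt "0.002 0 0 0 -1" --pt "0.003 0 0 0 -1"

```text
clock: 20.02
position: [0.4741, 0.035, 0.0592]
ee_rot: [0.658, 0.753, -0.0, 0.001]
ft_force: [-0.5, -5.5, 2.9]
grip_width: -0.0
grasp_force: 3.1
```

```bash
python3 look2.py scene
```

```text
t 20.025 pos [0.4741 0.035  0.0592] F [-0.48 -5.54  2.95] T [-1.19 -0.05  0.01] grip -0.0 3.0993789061903954
yaw 97.77215467658245
tcp fix -0.09688994741124328 0.008134954528806486 0.05919114417216135
scene 469 fx [-0.1099  0.0871] fy/fx [0.0117 0.0091] z/fx [-0.0024  0.0697]
brass 2 [0.097  0.0976]
scene_15.png
```

carry_out --pt "0.001 0 0 0 -1" --pt "0.002 0 0 0 -1" --pt "0.002 0 0 0 -1"

```text
clock: 20.45
position: [0.4741, 0.0353, 0.0592]
ee_rot: [0.658, 0.753, -0.0, 0.001]
ft_force: [1.5, -5.6, 1.6]
grip_width: -0.002
grasp_force: 3.1
```

```bash
python3 -c "
from h import *
st()"
```

```text
t 20.45 pos [0.4741 0.0353 0.0592] F [ 1.49 -5.55  1.59] T [-1.19 -0.09 -0.05] grip -0.002 3.0602511763572693
```

carry_out --pt "0.001 0 0 0 -1" --pt "0.002 0 0 0 -1" --pt "0.0025 0 0 0 -1" --pt "0.0025 0 0 0 -1"

```text
clock: 20.95
position: [0.474, 0.0357, 0.0592]
ee_rot: [0.658, 0.753, -0.0, 0.001]
ft_force: [-0.1, -5.9, 3.5]
grip_width: 0.001
grasp_force: 3.1
```

```bash
python3 -c "
from h import *
st()"
```

```text
t 20.95 pos [0.474  0.0357 0.0592] F [-0.11 -5.93  3.49] T [-1.15 -0.09  0.05] grip 0.001 3.0771010369062424
```

carry_out --pt "0.001 0 0 0 -1" --pt "0.002 0 0 0 -1" --pt "0.0025 0 0 0 -1" --pt "0.0025 0 0 0 -1"

```text
clock: 21.45
position: [0.474, 0.0358, 0.0592]
ee_rot: [0.658, 0.753, -0.001, 0.001]
ft_force: [1.1, -7.4, 2.7]
grip_width: 0.002
grasp_force: 3.6
```

```bash
python3 -c "
from h import *
st()"
```

```text
t 21.45 pos [0.474  0.0358 0.0592] F [ 1.06 -7.37  2.72] T [-1.42 -0.07 -0.  ] grip 0.002 3.5986147820949554
```

carry_out --pt "0.0008 0 0 0 -1" --pt "0.0008 0 0 0 -1"

```text
clock: 21.7
position: [0.474, 0.0358, 0.0592]
ee_rot: [0.658, 0.753, -0.001, 0.001]
ft_force: [0.6, -7.2, 3.5]
grip_width: 0.004
grasp_force: 3.8
```

```bash
python3 -c "
from h import *
st()"
```

```text
t 21.7 pos [0.474  0.0358 0.0592] F [ 0.56 -7.25  3.51] T [-1.47 -0.09 -0.02] grip 0.004 3.8103442266583443
```

Now against the stop: no more travel, and the force stepped up about 1.5 N over sliding. I'll back off and go behind the strap.

carry_out --pt "-0.005 0 0 0 -1" --pt "-0.03 0 0 0 -1" --pt "-0.1 0 0 0 -1" --pt "-0.15 0 -0.1 0 -1" --pt "-0.15 0 -0.4 0 -1" --pt "-0.15 0 -0.7 0 -1" --pt "-0.15 0 -0.9 0 -1"

```text
clock: 22.58
position: [0.4773, 0.0152, 0.1971]
ee_rot: [0.657, 0.754, 0.001, 0.001]
ft_force: [0.3, -0.6, 0.2]
grip_width: -0.001
grasp_force: 0.0
```

carry_out --pt "0 0.2 -0.25 0 -1" --pt "0 0.5 -0.4 0 -1" --pt "0 0.8 -0.45 0 -1" --pt "0 1 -0.45 0 -1" --pt "0 1 -0.45 0 -1"

```text
clock: 23.2
position: [0.6263, 0.0358, 0.2616]
ee_rot: [0.657, 0.754, 0.001, -0.001]
ft_force: [-0.3, 0.9, -0.4]
grip_width: 0.002
grasp_force: 0.0
```

carry_out --pt "0.3 0 0 0 -1" --pt "0.6 0 0 0 -1" --pt "0.8 0 0 0 -1" --pt "1 0 0 0 -1" --pt "1 0 0 0 -1"

```text
clock: 23.82
position: [0.6032, 0.1869, 0.2627]
ee_rot: [0.655, 0.755, 0.001, -0.0]
ft_force: [0.3, -0.2, 0.0]
grip_width: 0.004
grasp_force: 0.0
```

```bash
python3 look2.py top scene
```

```text
t 23.825 pos [0.6032 0.1869 0.2627] F [ 0.29 -0.23  0.04] T [-0.06 -0.02 -0.06] grip 0.004 0.0
yaw 98.10763756063612
tcp fix 0.03605874024852877 -0.1403286611119282 0.26266867907654334
top_16.png
scene 572 fx [-0.0873  0.0859] fy/fx [0.004  0.0095] z/fx [-0.      0.0695]
orange 12 [0.0542 0.0581 0.0629] [-0.1043 -0.1023 -0.0993] [0.2004 0.2035 0.2053]
scene_17.png
```

carry_out --pt "0.147 0.06 0 0 -1" --pt "0.147 0.06 0.2 0 -1" --pt "0.147 0.06 0.385 0 -1" --pt "0.147 0.06 0.385 0 -1"

```text
clock: 24.42
position: [0.6102, 0.205, 0.2021]
ee_rot: [0.658, 0.753, -0.002, -0.001]
ft_force: [0.2, -0.1, 1.0]
grip_width: 0.003
grasp_force: 0.0
```

carry_out --pt "0 -0.07 0 0 -1" --pt "0 -0.13 0 0 -1" --pt "0 -0.18 0 0 -1" --pt "0 -0.23 0 0 -1" --pt "0 -0.28 0 0 -1" --pt "0 -0.33 0 0 -1" --pt "0 -0.38 0 0 -1" --pt "0 -0.38 0 0 -1"

```text
clock: 25.42
position: [0.5535, 0.1994, 0.2036]
ee_rot: [0.657, 0.754, -0.001, -0.0]
ft_force: [-0.6, 0.1, -0.2]
grip_width: -0.006
grasp_force: 0.0
```

```bash
python3 look2.py top scene
```

```text
t 25.425 pos [0.5535 0.1994 0.2036] F [-0.58  0.15 -0.18] T [-0.   -0.02  0.02] grip -0.006 0.0
yaw 97.8584466942983
tcp fix 0.055179962902986095 -0.0928609403844898 0.20357964123088051
top 239 fx [-0.0841 -0.0401] fy/fx [-0.0323  0.006 ] z/fx [0.0077 0.0699]
top_18.png
scene 561 fx [-0.0872  0.0871] fy/fx [0.001  0.0094] z/fx [-0.0023  0.0696]
scene_19.png
```

```bash
python3 -c "
import cv2
i=cv2.imread('pics/scene_19.png');cv2.imwrite('pics/c19.png',cv2.resize(i[90:290,280:500],None,fx=2.7,fy=2.7))"
```

```text
(no output)
```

View pics/c19.png

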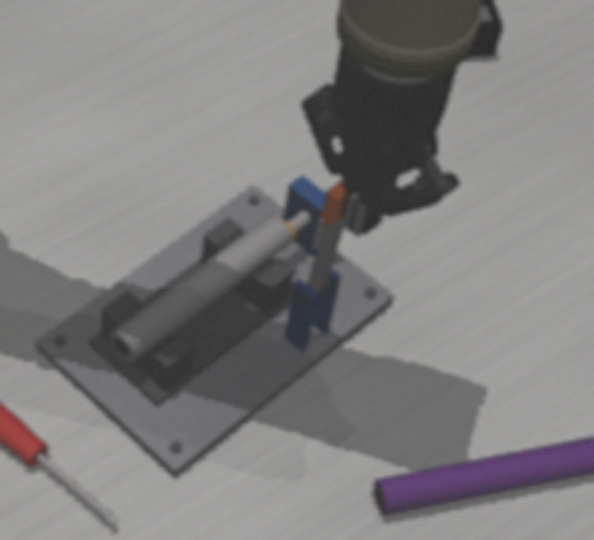

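The scene crop shows the shaft on the brass face (290,228) and the strap upright, with the fingers behind the orange plate (335,200). I'll swing it on along the arc.

carry_out --pt "0.01 -0.06 0 0 -1" --pt "0.02 -0.12 -0.01 0 -1" --pt "0.02 -0.19 -0.015 0 -1" --pt "0.02 -0.253 -0.016 0 -1" --pt "0.02 -0.32 0.0 0 -1" --pt "0.02 -0.38 0.015 0 -1" --pt "0.02 -0.44 0.035 0 -1" --pt "0.02 -0.5 0.064 0 -1" --pt "0.02 -0.56 0.1 0 -1" --pt "0.02 -0.62 0.145 0 -1" --pt "0.02 -0.67 0.185 0 -1" --pt "0.02 -0.72 0.23 0 -1" --pt "0.02 -0.72 0.23 0 -1"

```text
clock: 27.15
position: [0.446, 0.1876, 0.1687]
ee_rot: [0.657, 0.754, -0.001, -0.0]
ft_force: [0.5, -1.2, -1.3]
grip_width: -0.001
grasp_force: 0.0
```

```bash
python3 look2.py scene top; python3 -c "
import cv2,glob
i=cv2.imread(sorted(glob.glob('pics/scene_*.png'),key=lambda s:int(s.split('_')[1][:-4]))[-1]);cv2.imwrite('pics/c20.png',cv2.resize(i[90:290,280:500],None,fx=2.7,fy=2.7))"
```

```text
t 27.15 pos [0.446  0.1876 0.1687] F [ 0.46 -1.21 -1.25] T [0.01 0.02 0.06] grip -0.001 0.0
yaw 97.85604825355536
tcp fix 0.05807092436068759 0.015300054962990715 0.1686523905472921
scene 527 fx [-0.0868  0.0712] fy/fx [0.0024 0.0094] z/fx [-0.0017  0.0694]
scene_20.png
top 814 fx [-0.0839  0.0547] fy/fx [-0.0028  0.008 ] z/fx [-0.0012  0.0694]
top_21.png
```

View pics/c20.png

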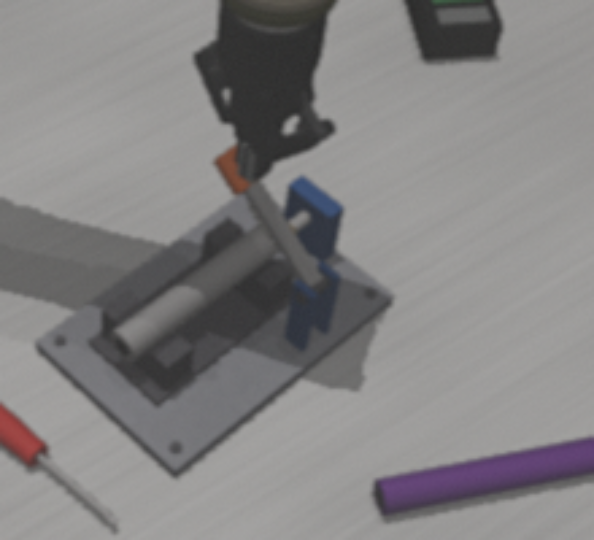

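The strap is at about 35–40°, with the finger at the inner edge of the orange plate (235,175). I'll continue down.

carry_out --pt "0 -0.05 0.05 0 -1" --pt "0 -0.09 0.1 0 -1" --pt "0 -0.133 0.16 0 -1" --pt "0 -0.165 0.21 0 -1" --pt "0 -0.185 0.26 0 -1" --pt "0 -0.2 0.3 0 -1" --pt "0 -0.2 0.33 0 -1" --pt "0 -0.2 0.33 0 -1"

```text
clock: 28.25
position: [0.417, 0.1837, 0.1194]
ee_rot: [0.657, 0.754, -0.0, -0.0]
ft_force: [-0.7, -0.2, 0.3]
grip_width: -0.0
grasp_force: 0.0
```

```bash
python3 look2.py scene top
```

```text
t 28.25 pos [0.417  0.1837 0.1194] F [-0.74 -0.23  0.34] T [-0.02 -0.01  0.05] grip -0.0 0.0
yaw 97.84762745517392
tcp fix 0.05815373488163291 0.04459887097600927 0.11937880756698536
scene 497 fx [-0.0871  0.0865] fy/fx [0.0002 0.0095] z/fx [0.0003 0.0696]
scene_22.png
top 798 fx [-0.0839  0.0516] fy/fx [0.0009 0.0083] z/fx [0.0011 0.0695]
top_23.png
```

carry_out --pt "0 0 0.005 0 -1" --pt "0 0 0.01 0 -1" --pt "0 0 0.015 0 -1" --pt "0 0 0.015 0 -1"

```text
clock: 28.85
position: [0.4172, 0.1837, 0.1175]
ee_rot: [0.657, 0.754, -0.0, 0.0]
ft_force: [0.7, -0.4, -0.8]
grip_width: -0.0
grasp_force: 0.1
```

```bash
python3 look2.py scene; python3 -c "
import cv2,glob
i=cv2.imread(sorted(glob.glob('pics/scene_*.png'),key=lambda s:int(s.split('_')[1][:-4]))[-1]);cv2.imwrite('pics/c24.png',cv2.resize(i[110:250,310:470],None,fx=4,fy=4))"
```

```text
t 28.85 pos [0.4172 0.1837 0.1175] F [ 0.71 -0.45 -0.78] T [-0.03  0.05  0.03] grip -0.0 0.11283715222816681
yaw 97.84358682466991
tcp fix 0.0581684291572915 0.04435124857567576 0.11749797966997215
scene 490 fx [-0.0872  0.0862] fy/fx [0.0048 0.0096] z/fx [0.0004 0.0695]
scene_24.png
```

View pics/c24.png

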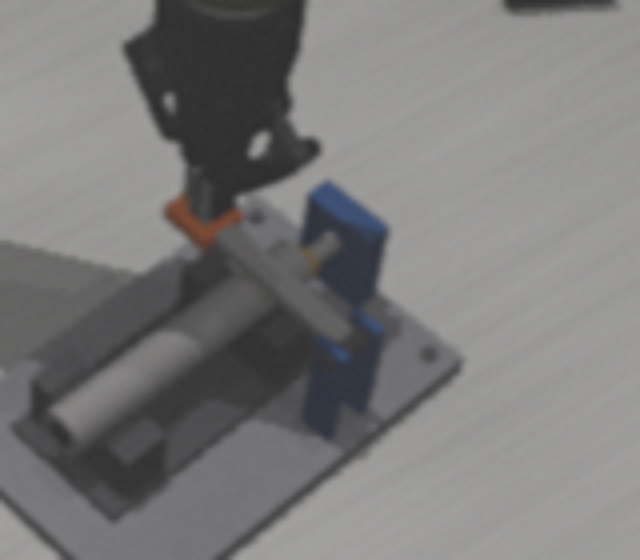

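The finger sits on the orange plate (205,220), the strap is nearly level over the shaft, and the brass face is still touching. I'll creep down.

carry_out --pt "0 0 0.004 0 -1" --pt "0 0 0.008 0 -1" --pt "0 0 0.01 0 -1" --pt "0 0 0.01 0 -1"

```text
clock: 29.4
position: [0.4172, 0.1837, 0.116]
ee_rot: [0.657, 0.754, -0.0, 0.0]
ft_force: [0.3, -0.3, 0.2]
grip_width: 0.004
grasp_force: 0.1
```

```bash
python3 -c "
from h import *
st()"
```

```text
t 29.4 pos [0.4172 0.1837 0.116 ] F [ 0.35 -0.26  0.15] T [-0.01 -0.04  0.02] grip 0.004 0.08422349270404084
```

carry_out --pt "0 0 0.003 0 -1" --pt "0 0 0.006 0 -1" --pt "0 0 0.006 0 -1"

```text
clock: 29.78
position: [0.4172, 0.1837, 0.1151]
ee_rot: [0.657, 0.754, -0.0, 0.0]
ft_force: [0.1, 0.7, -0.1]
grip_width: -0.005
grasp_force: 0.1
```

```bash
python3 -c "
from h import *
st()"
```

```text
t 29.775 pos [0.4172 0.1837 0.1151] F [ 0.06  0.65 -0.11] T [-0.01  0.07  0.05] grip -0.005 0.12205141112644924
```

carry_out --pt "0 0 0.002 0 -1" --pt "0 0 0.004 0 -1" --pt "0 0 0.004 0 -1"

```text
clock: 30.15
position: [0.4172, 0.1838, 0.1145]
ee_rot: [0.657, 0.754, -0.0, 0.0]
ft_force: [-0.2, 0.2, -0.1]
grip_width: -0.002
grasp_force: 0.2
```

```bash
python3 - <<'E'
from plan import *
st()
a=np.radians(97.8);e=np.array([np.cos(a),np.sin(a)]);n=np.array([-e[1],e[0]]);O=np.array([.467,.147])-.015*e
for c in("scene","top"):
    p=camera(c);X=cloud(p);z=X[...,2];D=X[...,:2]-O;fx=D@e;fy=D@n
    m=(abs(fx-.058)<.008)&(fy>-.055)&(fy<.018)&(z>.076)&(z<.105)
    if m.sum()>10:
        k=np.polyfit(fy[m]+.068,z[m],1);r=z[m]-np.polyval(k,fy[m]+.068);print(c,m.sum(),"slope",k,"res",r.std())
E
```

```text
t 30.15 pos [0.4172 0.1838 0.1145] F [-0.24  0.2  -0.1 ] T [ 0.01  0.09 -0.04] grip -0.002 0.22803131294381274
scene 177 slope [0.06356811 0.08292962] res 0.002569132517005928
top 251 slope [0.03139954 0.08438481] res 0.002616123293428262
```

carry_out --pt "0 0 0.003 0 -1" --pt "0 0 0.006 0 -1" --pt "0 0 0.009 0 -1" --pt "0 0 0.009 0 -1"

```text
clock: 30.75
position: [0.4172, 0.1837, 0.1131]
ee_rot: [0.657, 0.754, -0.0, 0.0]
ft_force: [0.2, -0.7, -0.5]
grip_width: 0.002
grasp_force: 0.0
```

carry_out --pt "0 0 0.002 0 -1" --pt "0 0 0.004 0 -1" --pt "0 0 0.004 0 -1"

```text
clock: 31.12
position: [0.4172, 0.1837, 0.1126]
ee_rot: [0.657, 0.754, -0.0, 0.0]
ft_force: [-0.3, -0.9, 0.7]
grip_width: -0.001
grasp_force: 0.3
```

```bash
python3 -c "
from h import *
st()"
```

```text
t 31.125 pos [0.4172 0.1837 0.1126] F [-0.27 -0.9   0.74] T [-0.04  0.07 -0.01] grip -0.001 0.2588419707623757
```

carry_out --pt "0 0 0.002 0 -1" --pt "0 0 0.004 0 -1" --pt "0 0 0.004 0 -1"

```text
clock: 31.5
position: [0.4172, 0.1838, 0.112]
ee_rot: [0.657, 0.754, -0.0, 0.0]
ft_force: [0.3, 0.3, 0.5]
grip_width: -0.0
grasp_force: 0.2
```

```bash
python3 -c "
from h import *
st()"
```

```text
t 31.5 pos [0.4172 0.1838 0.112 ] F [0.32 0.31 0.48] T [-0.    0.04  0.02] grip -0.0 0.15105738745660346
```

carry_out --pt "0 0 0.002 0 -1" --pt "0 0 0.003 0 -1" --pt "0 0 0.003 0 -1"

```text
clock: 31.88
position: [0.4172, 0.1837, 0.1115]
ee_rot: [0.657, 0.754, -0.0, 0.0]
ft_force: [-0.1, -0.4, 2.2]
grip_width: 0.001
grasp_force: 0.3
```

```bash
python3 -c "
from h import *
st()"
```

```text
t 31.875 pos [0.4172 0.1837 0.1115] F [-0.07 -0.42  2.23] T [0.02 0.08 0.  ] grip 0.001 0.3296399552391449
```

carry_out --pt "0 0 0.001 0 -1" --pt "0 0 0.002 0 -1" --pt "0 0 0.002 0 -1"

```text
clock: 32.25
position: [0.4172, 0.1838, 0.1112]
ee_rot: [0.657, 0.754, 0.0, 0.0]
ft_force: [-1.2, -0.4, 1.2]
grip_width: -0.0
grasp_force: 0.3
```

```bash
python3 -c "
from h import *
st()"
```

```text
t 32.25 pos [0.4172 0.1838 0.1112] F [-1.17 -0.42  1.23] T [-0.02  0.11 -0.  ] grip -0.0 0.32249677640947993
```

carry_out --pt "0 0 0.001 0 -1" --pt "0 0 0.002 0 -1" --pt "0 0 0.002 0 -1"

```text
clock: 32.62
position: [0.4172, 0.1838, 0.1109]
ee_rot: [0.657, 0.754, -0.0, 0.0]
ft_force: [-1.6, 0.5, 0.7]
grip_width: -0.0
grasp_force: 0.3
```

```bash
python3 -c "
from h import *
st()"
```

```text
t 32.625 pos [0.4172 0.1838 0.1109] F [-1.65  0.47  0.67] T [-0.01  0.14 -0.03] grip -0.0 0.291914870480241
```

carry_out --pt "0 0 0.001 0 -1" --pt "0 0 0.002 0 -1" --pt "0 0 0.0025 0 -1" --pt "0 0 0.0025 0 -1"

```text
clock: 33.12
position: [0.4172, 0.1838, 0.1105]
ee_rot: [0.657, 0.754, 0.0, 0.0]
ft_force: [-0.6, -0.1, 0.5]
grip_width: 0.002
grasp_force: 0.3
```

```bash
python3 - <<'E'
from plan import *
st()
a=np.radians(97.8);e=np.array([np.cos(a),np.sin(a)]);n=np.array([-e[1],e[0]]);O=np.array([.467,.147])-.015*e
for c in("scene","top"):
    p=camera(c);X=cloud(p);z=X[...,2];D=X[...,:2]-O;fx=D@e;fy=D@n
    m=(abs(fx-.058)<.008)&(fy>-.055)&(fy<.018)&(z>.076)&(z<.105)
    k=np.polyfit(fy[m]+.068,z[m],1);print(c,m.sum(),"slope",k)
st()
E
```

```text
t 33.125 pos [0.4172 0.1838 0.1105] F [-0.62 -0.13  0.54] T [-0.05  0.15  0.03] grip 0.002 0.3460125317224083
scene 175 slope [0.02510168 0.0837401 ]
top 246 slope [0.00263809 0.08458726]
t 33.225 pos [0.4172 0.1838 0.1105] F [-0.74  0.14  0.86] T [-0.05  0.1  -0.01] grip 0.002 0.26366052906951154
```

carry_out --pt "0 0 0.001 0 -1" --pt "0 0 0.002 0 -1" --pt "0 0 0.003 0 -1" --pt "0 0 0.003 0 -1"

```text
clock: 33.72
position: [0.4172, 0.1838, 0.1101]
ee_rot: [0.657, 0.754, -0.0, 0.0]
ft_force: [-0.5, 0.8, 0.5]
grip_width: -0.002
grasp_force: 0.3
```

```bash
python3 -c "
from h import *
st()"
```

```text
t 33.725 pos [0.4172 0.1838 0.1101] F [-0.47  0.79  0.51] T [-0.01  0.13  0.04] grip -0.002 0.3483756648790859
```

carry_out --pt "0 0 0.001 0 -1" --pt "0 0 0.002 0 -1" --pt "0 0 0.003 0 -1" --pt "0 0 0.003 0 -1"

```text
clock: 34.22
position: [0.4172, 0.1837, 0.1096]
ee_rot: [0.657, 0.754, -0.0, 0.0]
ft_force: [-0.4, -0.2, 0.4]
grip_width: 0.0
grasp_force: 0.3
```

```bash
python3 -c "
from h import *
st()"
```

```text
t 34.225 pos [0.4172 0.1837 0.1096] F [-0.44 -0.2   0.42] T [ 0.    0.11 -0.06] grip 0.0 0.2518473844975233
```

carry_out --pt "0 0 0.001 0 -1" --pt "0 0 0.002 0 -1" --pt "0 0 0.003 0 -1" --pt "0 0 0.003 0 -1"

```text
clock: 34.72
position: [0.4172, 0.1837, 0.1092]
ee_rot: [0.657, 0.754, -0.0, 0.0]
ft_force: [0.5, -0.3, 0.8]
grip_width: -0.003
grasp_force: 0.3
```

```bash
python3 -c "
from h import *
st()"
```

```text
t 34.725 pos [0.4172 0.1837 0.1092] F [ 0.5  -0.3   0.77] T [0.01 0.08 0.03] grip -0.003 0.27719607576727867
```

carry_out --pt "0 0 0.001 0 -1" --pt "0 0 0.002 0 -1" --pt "0 0 0.003 0 -1" --pt "0 0 0.003 0 -1"

```text
clock: 35.22
position: [0.4172, 0.1837, 0.1087]
ee_rot: [0.657, 0.754, -0.0, 0.0]
ft_force: [-1.0, -0.5, 0.4]
grip_width: 0.004
grasp_force: 0.2
```

```bash
python3 -c "
from h import *
st()"
```

```text
t 35.225 pos [0.4172 0.1837 0.1087] F [-1.01 -0.53  0.39] T [0.02 0.05 0.01] grip 0.004 0.23203753866255283
```

carry_out --pt "0 0 0.001 0 -1" --pt "0 0 0.002 0 -1" --pt "0 0 0.003 0 -1" --pt "0 0 0.004 0 -1" --pt "0 0 0.004 0 -1"

```text
clock: 35.85
position: [0.4172, 0.1837, 0.1081]
ee_rot: [0.657, 0.754, -0.0, 0.0]
ft_force: [-0.2, 0.3, 0.1]
grip_width: -0.001
grasp_force: 0.2
```

```bash
python3 -c "
from h import *
st()"
```

```text
t 35.85 pos [0.4172 0.1837 0.1081] F [-0.21  0.3   0.08] T [0.   0.07 0.01] grip -0.001 0.24842695333063602
```

carry_out --pt "0 0 0.001 0 -1" --pt "0 0 0.002 0 -1" --pt "0 0 0.003 0 -1" --pt "0 0 0.004 0 -1" --pt "0 0 0.004 0 -1"

```text
clock: 36.48
position: [0.4172, 0.1837, 0.1075]
ee_rot: [0.657, 0.754, 0.0, 0.0]
ft_force: [-0.6, 0.5, -0.2]
grip_width: 0.006
grasp_force: 0.0
```

```bash
python3 - <<'E'
from plan import *
st()
a=np.radians(97.8);e=np.array([np.cos(a),np.sin(a)]);n=np.array([-e[1],e[0]]);O=np.array([.467,.147])-.015*e
for c in("scene","top"):
    p=camera(c);X=cloud(p);z=X[...,2];D=X[...,:2]-O;fx=D@e;fy=D@n
    m=(abs(fx-.058)<.008)&(fy>-.055)&(fy<.018)&(z>.076)&(z<.105)
    k=np.polyfit(fy[m]+.068,z[m],1);print(c,m.sum(),"slope",k)
save(camera("scene"),"s30.png")
E
```

```text
t 36.475 pos [0.4172 0.1837 0.1075] F [-0.63  0.49 -0.16] T [ 0.01 -0.01 -0.02] grip 0.006 0.014602047158405185
scene 170 slope [0.00541147 0.08347832]
top 233 slope [-0.01939943  0.08440954]
```

carry_out --pt "0 0 0.001 0 -1" --pt "0 0 0.002 0 -1" --pt "0 0 0.003 0 -1" --pt "0 0 0.003 0 -1"

```text
clock: 37.12
position: [0.4173, 0.1837, 0.1072]
ee_rot: [0.657, 0.754, 0.0, 0.0]
ft_force: [-0.4, -1.1, 3.3]
grip_width: -0.003
grasp_force: 1.3
```

```bash
python3 -c "
from h import *
st()"
```

```text
t 37.125 pos [0.4173 0.1837 0.1072] F [-0.39 -1.1   3.26] T [-0.14  0.07 -0.  ] grip -0.003 1.3376760575920343
```

Firm contact. I'll press slightly more, staying under 10 N.

carry_out --pt "0 0 0.001 0 -1" --pt "0 0 0.001 0 -1" --pt "0 0 0.001 0 -1"

```text
clock: 37.5
position: [0.4172, 0.1837, 0.1071]
ee_rot: [0.657, 0.754, -0.0, 0.0]
ft_force: [-2.1, -1.1, 5.9]
grip_width: 0.002
grasp_force: 2.6
```

```bash
python3 -c "
from h import *
st()"
```

```text
t 37.5 pos [0.4172 0.1837 0.1071] F [-2.12 -1.07  5.86] T [-0.24  0.31 -0.03] grip 0.002 2.635607562910991
```

carry_out --pt "0 0 -0.01 0 -1" --pt "0 0 -0.06 0 -1" --pt "0 0 -0.3 0 -1" --pt "0 0 -0.6 0 -1" --pt "0 0 -0.95 0 -1" --pt "-0.4 -0.2 -0.95 0 -1" --pt "-0.8 -0.4 -0.95 0 -1" --pt "-0.8 -0.4 -0.95 0 -1"

```text
clock: 38.5
position: [0.3732, 0.0534, 0.2498]
ee_rot: [0.659, 0.752, -0.0, 0.001]
ft_force: [-0.7, 0.9, -0.8]
grip_width: 0.002
grasp_force: 0.0
```

```bash
python3 look2.py top scene; python3 - <<'E'
from plan import *
a=np.radians(97.8);e=np.array([np.cos(a),np.sin(a)]);n=np.array([-e[1],e[0]]);O=np.array([.467,.147])-.015*e
for c in("scene","top"):
    p=camera(c);X=cloud(p);z=X[...,2];D=X[...,:2]-O;fx=D@e;fy=D@n
    m=(abs(fx-.058)<.008)&(fy>-.055)&(fy<.018)&(z>.076)&(z<.105)
    k=np.polyfit(fy[m]+.068,z[m],1);print(c,m.sum(),"slope",k)
    save(p,c+"_end.png")
i=cv2.imread('pics/scene_end.png')[110:250,300:460];j=cv2.imread('pics/top_end.png')[225:345,150:320]
cv2.imwrite('pics/end.png',np.hstack([cv2.resize(i,(400,350)),cv2.resize(j,(396,350))]))
E
```

```text
t 38.5 pos [0.3732 0.0534 0.2498] F [-0.69  0.95 -0.82] T [ 0.1  -0.01  0.  ] grip 0.002 0.0
yaw 97.52922839167545
tcp fix -0.06498017802464252 0.10567736412707178 0.24984290310512744
top 878 fx [-0.0836  0.0869] fy/fx [-0.0053  0.0081] z/fx [0.001  0.0696]
brass 23 [0.0971 0.1019]
top_32.png
scene 504 fx [-0.0873  0.0871] fy/fx [-0.0022  0.0094] z/fx [0.0017 0.0696]
scene_33.png
scene 171 slope [-0.00238467  0.08369782]
top 359 slope [-0.0039382   0.08384974]
```

View pics/end.png

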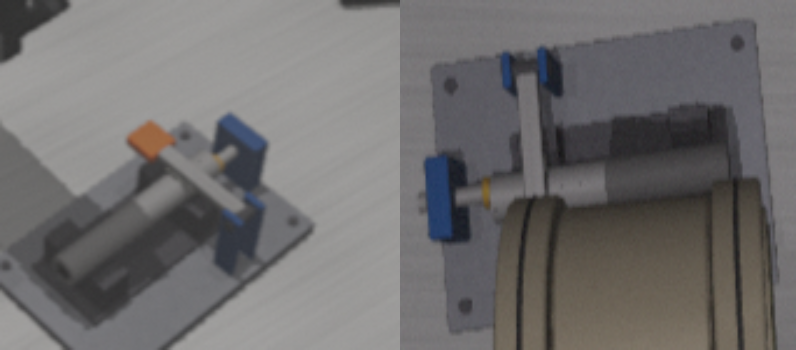

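The shaft is bedded and its end touches the brass face (right crop, (490,192)). The strap lies level on the shaft (slope about 0), and the robot is clear.

```bash
python3 -c "
from h import *
print(ticket.hand_in())"
```

```text
the job is handed in; nothing more can be done
None
```

The job is handed in after 38.5 s of the 72 s: the steel shaft is bedded in both V-blocks and touching the stop, the strap is pressed level onto it, the robot is clear, and the largest contact force I read was about 10 N (while bedding the shaft).

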